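Close the wafer bonding fixture

ROBOT

A 6-joint arm with a two-finger parallel gripper is mounted at the origin on the work surface. World frame = base frame: x ahead of the robot, y to its left, z up, the work surface at z = 0. Lengths are in m, angles in rad, forces in N, time in s.
With the tool pointing down it reaches from about 0.375 to 0.925 m from the base axis. Payload 5.7 kg.
Tool frame: the origin (TCP) lies on the centre line of the jaws, within the pads' length; the fingertips stand 22 mm ahead of it and the grasp point (between the pads) lies 3 mm ahead of it; z points along the fingers, y is the line along which they close (so a half turn about z gives the same grasp; the last joint's range is limited). The gripper opens to 88 mm and grips with 3 to 60 N. Pads are 20 mm wide; open, the fingers measure 115 mm over their backs; the gripper's body (75 mm by 178 mm) begins 61 mm behind the grasp point.
Start: joints at [-1.363, 0.359, 1.51, -0, 1.272, -0.115], TCP at [0.19, -0.569, 0.245] pointing down, gripper open.
Joint ranges: [-2.97, 2.97], [-1.01, 2.36], [0.21, 2.38], [-0.96, 4.11], [0.2, 2.71], [-2.98, 2.98]. Speed limits (rad/s): [2.39, 2.39, 3.14, 3.14, 3.14, 3.14].

INTERFACE

Orientations are given as a 3x3 rotation matrix whose columns are the frame's x, y, z axes.
In Python, from station import * gives the robot as it stands. Calls block until the motion is done:
- move_pose(position, orientation): joint-space move of the TCP to a pose.
- move_linear(position, attitude=None, v=0.15, max_force=None): straight line of the TCP; attitude=None keeps the orientation; v is the mean speed in m/s. With max_force (N) it stops when the force on the tool has changed by that much, and returns True; else False.
- set_joints(angles): joint-space move.
- gripper_to(opening): finger opening in m; the grip force is fixed at half the most; returns when the fingers have stopped.
- hold(seconds).
- ik(position, orientation): joint angles nearest the present ones, or None.
- get_obs(): the state.
- read_camera(name): name is "scene" or "side" or "wrist"; returns the picture (400x640x3 uint8, red, green, blue); there is no depth.
- camera_model(name): a dict with "mtx" (3x3 intrinsics, pixels), "R" (3x3) and "t" (3): a world point X has camera coordinates R X + t. Camera axes: x right, y down, z forward; pixel columns grow to the right and rows downward; lengths in m; the calibration is good to about 2 mm. The wrist camera is an equidistant fisheye: a pixel r from the principal point sees the ray r / f radians off the axis. A picture is of the moment at which its call begins: read the wrist's pose just before it. camera_model takes no time and is no camera call; for the wrist camera it gives the pose at the moment of the call.
A pose or a line that the arm cannot do raises PlanningError and nothing moves.
- finish_job(): hands the job in, once; it reports no verdict.
Trained networks look in the newest picture that a camera, given by its name, has taken for a name from the list of things; names that differ only in an ending like _2 or _b are one class to them, and where a whole thing is asked for, a point or a joint stands for the part that bears it (a point fixed in the world has none). Each returns a list of dicts, best first, with "p" (0 to 1); they miss things now and then, are a little off and sometimes report something else, mostly with a low value. They report only what shows in the picture. A call takes as long as a camera call. They do not tell look-alikes from the thing itself.
- boxes_of(camera, query): "extent" ([left, top, right, bottom] in pixels, round what is visible of it).
- silhouettes(camera, query): "mask" (400x640 bool, what is visible of it) and "extent" ([left, top, right, bottom] in pixels, round what is visible of it).
The state is a dict: "time_s": time; "joint_positions": joint angles; "joint_velocities": joint speeds; "joint_efforts": joint torques, N m; "ee_pos": TCP position; "tcp_rot": TCP orientation; "contact_force": force on the tool from outside, world axes, zero at the start; "torque": the same for the moment, N m; "width": finger opening in m.
Only numpy, scipy, OpenCV 4.12 (cv2) and the standard library are available. Lean on these libraries where they do the work, as an engineer would, in place of code of your own. Each camera call takes 0.05 s, during which the arm holds its last target. There are 200 camera calls.

TASK

A wafer lies in the bonding fixture, the low block with two upright guide pins. Take the top plate that has two guide holes by its handle, keep it level, and lower it in your grip over both pins until it lies fully home, flat on the block; then let go. Leave the similar plate without holes where it is.

Things in the scene. Friction and masses are not known exactly. Their poses are not given: they have to be found in the camera images.
- fixture: Fixed aluminium block 170 (x) by 100 (y) by 20 mm high, a 62 mm wafer flush in its top. Two steel pins stand on it at x = +55 and -55 mm, y = 0: 16 mm thick for 25 mm, then tapering over 20 mm to a 6 mm tip, 65 mm above the table. Origin: centre of the underside, on the table; x through the pins, z up. Turned up to 23 degrees either way from the robot's x.
- cover: Plate to fit, lying flat: aluminium 150 (x) by 80 (y) by 10 mm, 0.3 to 0.5 kg, holes 24 mm wide at x = +55 and -55 mm, y = 0. Upright black block handle amid its top: 56 mm long (x), 16 mm thick (y), 10 to 55 mm above the underside. Origin: centre of the underside; x through the holes, z up. Fits either way round; when home its underside is 20 mm above the fixture's.
- blank: A plate of the same size, metal and handle but with no holes, lying flat on the table; not wanted, leave it. Origin and axes as for the top plate. The two plates may be in either place.
Mind the look-alikes: they are no part of the job. Leave any purple look-alike of the fixture alone.

How it is judged:
By the outcome, as a careful person would: the job done as asked, in the order asked, and still so for the second after the job is handed in, with the robot touching nothing.
It also fails if it takes over 43 s, if anything falls off the work surface, if the arm or the gripper's body presses on something with over 40 N, if the wrist force passes 120 N, or if a joint passes its speed limit or range.

## Working session

There is one attempt and no reset: what is moved stays moved. The work goes in short steps, each a Python script; the robot and the scene stay as the last script left them, time stands still between calls to the robot, and variables do not carry over. Pictures are saved under pics/ and viewed, on a budget of 10 in all, crops included, one or two more only if the job needs it, and the job is handed in when it is done.

```bash
mkdir -p pics
python3 - <<'E'
from station import *
import cv2,numpy as np
a=read_camera("scene");b=read_camera("side")
cv2.imwrite("pics/a.png",a[:,:,::-1]);cv2.imwrite("pics/b.png",b[:,:,::-1])
for c in("scene","side"):
  m=camera_model(c);print(c,np.round(m["mtx"],1).tolist(),np.round(m["R"],3).tolist(),np.round(m["t"],3))
  for q in("fixture","cover","blank"):
    print(c,q,[(round(d["p"],2),[int(v) for v in d["extent"]]) for d in boxes_of(c,q)])
print(get_obs()["time_s"])
E
```

```text
scene [[397.0, 0.0, 320.8], [0.0, 397.0, 202.0], [0.0, 0.0, 1.0]] [[0.077, 0.997, 0.006], [0.574, -0.039, -0.818], [-0.815, 0.066, -0.576]] [-0.055 -0.228  1.445]
scene fixture [(0.98, [378, 188, 431, 246]), (0.93, [435, 170, 486, 214]), (0.57, [217, 160, 253, 208])]
scene cover []
scene blank [(0.93, [272, 199, 317, 244])]
side [[364.2, 0.0, 321.1], [0.0, 364.2, 196.6], [0.0, 0.0, 1.0]] [[-0.731, -0.682, 0.007], [-0.464, 0.489, -0.739], [0.501, -0.544, -0.674]] [0.368 0.215 0.85 ]
side fixture [(0.9, [226, 205, 298, 260])]
side cover [(0.59, [347, 122, 391, 152])]
side blank [(0.95, [310, 171, 364, 198])]
0.4
```

View pics/a.png

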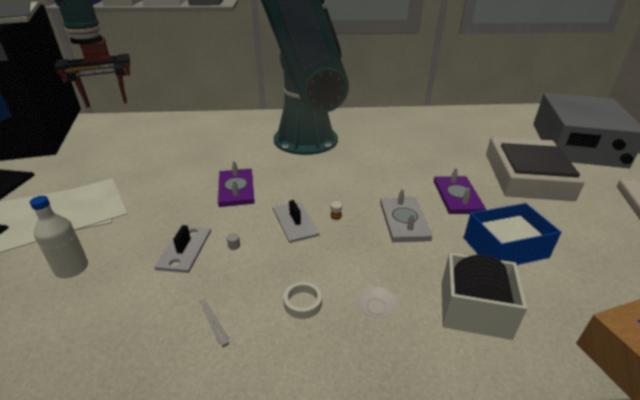

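View pics/b.png

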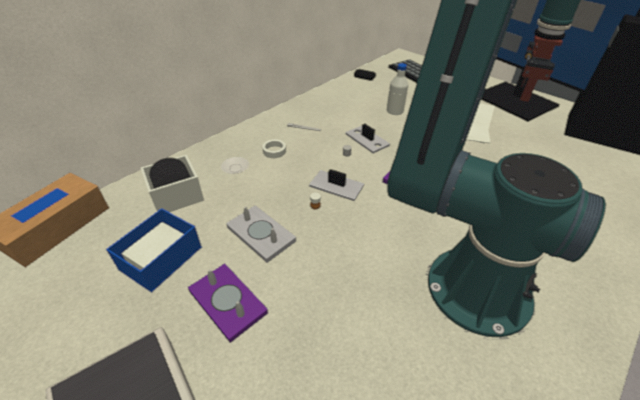

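```bash
cat > h.py <<'E'
from station import *
import cv2,numpy as np
def rays(cam,uv,m=None):
    m=m or camera_model(cam);K=m["mtx"];uv=np.atleast_2d(np.array(uv,float))
    if cam=="wrist":
        d=(uv-K[:2,2])/[K[0,0],K[1,1]];th=np.linalg.norm(d,axis=1,keepdims=True)
        v=np.hstack([d/np.maximum(th,1e-9)*np.sin(th),np.cos(th)])
    else: v=np.hstack([uv,np.ones((len(uv),1))])@np.linalg.inv(K).T
    R=np.array(m["R"]);return -R.T@np.array(m["t"]),v@R
def onz(cam,uv,z,m=None):
    c,v=rays(cam,uv,m);return c+v*((z-c[2])/v[:,2])[:,None]
def tri(obs):  # obs: list of (cam,uv,model)
    A=np.zeros((3,3));b=np.zeros(3)
    for cam,uv,m in obs:
        c,v=rays(cam,uv,m);v=v[0]/np.linalg.norm(v);P=np.eye(3)-np.outer(v,v);A+=P;b+=P@c
    return np.linalg.solve(A,b)
def proj(X,m,cam="wrist"):
    p=np.atleast_2d(X)@np.array(m["R"]).T+m["t"];K=m["mtx"]
    if cam!="wrist": q=p[:,:2]/p[:,2:]
    else:
        r=np.linalg.norm(p[:,:2],axis=1,keepdims=True);q=p[:,:2]/r*np.arctan2(r,p[:,2:])
    return q*[K[0,0],K[1,1]]+K[:2,2]
def down(yaw): # tool x at yaw in plane, z down
    c,s=np.cos(yaw),np.sin(yaw);return np.array([[c,s,0],[s,-c,0],[0,0,-1.]])
E
python3 - <<'E'
from h import *
print("cover",onz("scene",[[183,248],[196,231],[175,262]],.01),onz("side",[[368,138],[355,131],[381,147]],.01))
print("fix",onz("scene",[[405,217],[401,203],[410,228]],.02),onz("side",[[262,232],[246,220],[274,242]],.02))
print("blank",onz("scene",[[296,222]],.01))
m=camera_model("wrist");o=get_obs();print(m["mtx"],o["tcp_rot"].T@(-m["R"].T@m["t"]-o["ee_pos"]) ,m["R"]@o["tcp_rot"])
E
```

```text
cover [[ 0.58099933 -0.31866416  0.01      ]
 [ 0.51850228 -0.2992837   0.01      ]
 [ 0.62818703 -0.32702419  0.01      ]] [[ 0.56776889 -0.3138731   0.01      ]
 [ 0.63050801 -0.31776306  0.01      ]
 [ 0.50090159 -0.30028157  0.01      ]]
fix [[0.51027722 0.2355776  0.02      ]
 [0.4473623  0.240433   0.02      ]
 [0.55598634 0.23673583 0.02      ]] [[0.48841748 0.2421072  0.02      ]
 [0.55302653 0.24354216 0.02      ]
 [0.44012675 0.24330228 0.02      ]]
blank [[ 0.49908546 -0.04789736  0.01      ]]
[[309.70691629   0.         317.96934224]
 [  0.         309.70691629 196.75889063]
 [  0.           0.           1.        ]] [ 0.0662155   0.00016198 -0.14043699] [[-9.06085821e-04  9.99999370e-01 -6.62037102e-04]
 [-9.69004252e-01 -1.04155254e-03 -2.47041847e-01]
 [-2.47042381e-01  4.17675653e-04  9.69004586e-01]]
```

Run:
```python
from h import *
import pickle
R=down(-.2)
ims=[]
print(get_obs()["tcp_rot"].round(2).tolist())
for k,p in enumerate([[.571,-.315,.2],[.501,-.32,.14]]):
    j=ik(p,R);print(j)
    move_pose(p,R) if k==0 else move_linear(p)
    hold(.2)
    m=camera_model("wrist");im=read_camera("wrist");ims.append(im)
    pickle.dump((m,im),open(f"w{k}.pkl","wb"))
    for q in("cover","blank"):print(q,[(round(d["p"],2),[int(v) for v in d["extent"]]) for d in boxes_of("wrist",q)])
cv2.imwrite("pics/c.png",np.vstack([i[:,:,::-1] for i in ims])[:, :][::1])
v=np.vstack([i[40:340] for i in ims]);cv2.imwrite("pics/c.png",v[:,:,::-1])
print(get_obs()["time_s"],v.shape)
```

```text
[[0.95, 0.32, -0.0], [0.32, -0.95, 0.0], [0.0, -0.0, -1.0]]
[-6.09971943e-01  4.71976970e-01  1.44169832e+00 -4.44089210e-16
  1.22791736e+00  1.16082438e+00]
cover [(0.94, [280, 108, 359, 242])]
blank [(0.77, [109, 223, 146, 244])]
[-6.84567987e-01  4.60635483e-01  1.63561824e+00 -4.44089210e-16
  1.04533893e+00  1.08622834e+00]
cover [(0.62, [254, 33, 346, 201])]
blank []
3.55 (600, 640, 3)
```

View pics/c.png

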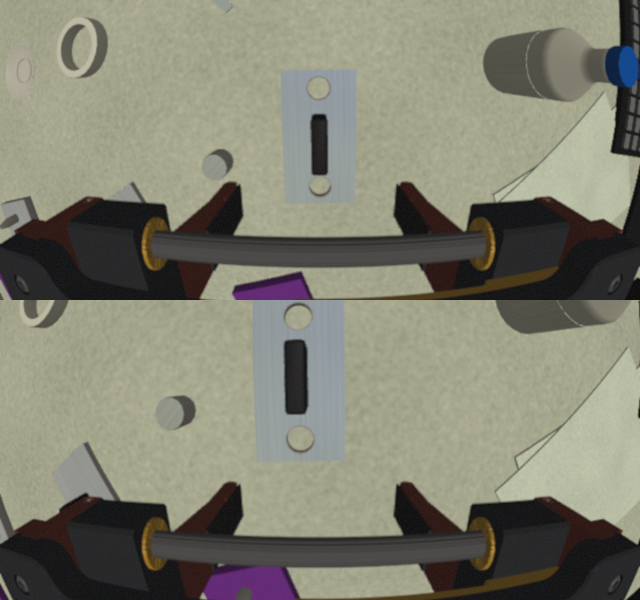

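Run:
```python
from h import *
import pickle
D=[pickle.load(open(f"w{k}.pkl","rb")) for k in(0,1)]
G=[[(318,128),(320,225)],[(298,57),(300,178)]]
H=[]
for (m,im),g,box in zip(D,G,[(270,100,370,250),(240,20,360,215)]):
    i=im.astype(int);blue=((i[...,2]-i[...,0])>2).astype(np.uint8)
    x0,y0,x1,y1=box;k=np.zeros_like(blue);k[y0:y1,x0:x1]=blue[y0:y1,x0:x1]
    k=cv2.morphologyEx(k,cv2.MORPH_OPEN,np.ones((3,3)))
    cs=cv2.findContours(k,cv2.RETR_CCOMP,cv2.CHAIN_APPROX_NONE)[0];out=max(cs,key=cv2.contourArea)
    w=onz("wrist",out[:,0],.01,m)[:,:2].astype(np.float32);r=cv2.minAreaRect(w);print("rect",r)
    hs=[]
    for p in g:
        c=min((c for c in cs if 80<cv2.contourArea(c)<2000),key=lambda c:np.hypot(*(c[:,0].mean(0)-p)))
        e=cv2.fitEllipse(c);hs.append(e[0]);print(e)
    H.append(hs);P=onz("wrist",hs,.01,m);d=P[0]-P[1];print(P.round(4).tolist(),"ctr",P.mean(0),"len",np.linalg.norm(d),"yaw",np.arctan2(d[1],d[0]))
for k in(0,1):print(tri([("wrist",H[0][k],D[0][0]),("wrist",H[1][k],D[1][0])]))
```

```text
rect ((0.5781918168067932, -0.3193281590938568), (0.07861599326133728, 0.13772550225257874), 79.38622283935547)
((318.0339050292969, 127.71359252929688), (24.95646858215332, 25.252464294433594), 82.5792465209961)
((318.0339050292969, 127.71359252929688), (24.95646858215332, 25.252464294433594), 82.5792465209961)
[[0.6269, -0.3283, 0.01], [0.6269, -0.3283, 0.01]] ctr [ 0.62693385 -0.32829888  0.01      ] len 0.0 yaw 0.0
rect ((0.5731679201126099, -0.31830745935440063), (0.07920199632644653, 0.14835375547409058), 79.22830963134766)
((297.4266662597656, 55.64609146118164), (29.145004272460938, 30.787174224853516), 79.81342315673828)
((299.5763244628906, 179.26637268066406), (30.05754280090332, 30.582406997680664), 80.4842758178711)
[[0.6267, -0.3283, 0.01], [0.5187, -0.3078, 0.01]] ctr [ 0.57268704 -0.3180326   0.01      ] len 0.10990139330174753 yaw -0.18791648594747667
[ 0.6269057  -0.3282859   0.00893453]
[ 0.63192525 -0.34686608  0.59061007]
```

Run:
```python
from h import *
import pickle
R=down(0);ims=[]
for k,p in enumerate([[.49,.24,.22],[.42,.25,.18]]):
    move_pose(p,R) if k==0 else move_linear(p)
    hold(.2)
    m=camera_model("wrist");im=read_camera("wrist");ims.append(im)
    pickle.dump((m,im),open(f"f{k}.pkl","wb"))
    print([(round(d["p"],2),[int(v) for v in d["extent"]]) for d in boxes_of("wrist","fixture")])
v=np.hstack([cv2.resize(i[20:270,180:460],None,fx=1.42,fy=2,interpolation=cv2.INTER_CUBIC) for i in ims]);cv2.imwrite("pics/d.png",v[:,:,::-1])
print(get_obs()["time_s"],get_obs()["joint_positions"],v.shape)
```

```text
[(0.96, [272, 91, 368, 242]), (0.71, [139, 184, 220, 310])]
[(0.66, [585, 197, 637, 271]), (0.6, [277, 24, 381, 195]), (0.56, [125, 133, 211, 271])]
6.875 [ 3.94897252e-01  2.74957552e-01  1.82267678e+00 -4.33352678e-05
  1.04300846e+00  1.96619633e+00] (500, 796, 3)
```

View pics/d.png

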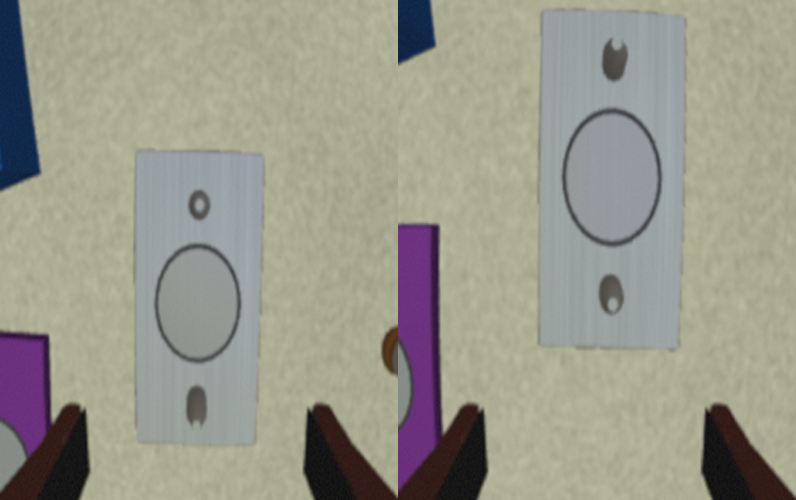

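Run:
```python
from h import *
import pickle
D=[pickle.load(open(f"f{k}.pkl","rb")) for k in(0,1)]
T=[[(320,122.),(318.6,232)],[(333.4,42.5),(330.6,171.5)]]
for (m,im),t,box in zip(D,T,[(255,80,380,250),(262,15,395,205)]):
    i=im.astype(int);blue=((i[...,2]-i[...,0])>-1)
    x0,y0,x1,y1=box;k=np.zeros(blue.shape,np.uint8);k[y0:y1,x0:x1]=blue[y0:y1,x0:x1]
    k=cv2.morphologyEx(k,cv2.MORPH_OPEN,np.ones((5,5)))
    out=max(cv2.findContours(k,cv2.RETR_EXTERNAL,cv2.CHAIN_APPROX_NONE)[0],key=cv2.contourArea)
    w=onz("wrist",out[:,0],.02,m)[:,:2].astype(np.float32);r=cv2.minAreaRect(w);print("rect",r)
    g=im.astype(float).mean(2)
    for n in(0,1):
        x,y=map(round,t[n]);s=g[y-3:y+4,x-3:x+4];wt=np.clip(s-np.percentile(s,60),0,None)
        yy,xx=np.mgrid[-3:4,-3:4];print(t[n],(x+(wt*xx).sum()/wt.sum(),y+(wt*yy).sum()/wt.sum()))
    # wafer ring: dark pixels around
    d=cv2.adaptiveThreshold(g.astype(np.uint8),255,cv2.ADAPTIVE_THRESH_MEAN_C,cv2.THRESH_BINARY_INV,9,6)
    cs=cv2.findContours(d,cv2.RETR_CCOMP,cv2.CHAIN_APPROX_NONE)[0]
    for c in cs:
        if len(c)>100:
            bx=cv2.boundingRect(c)
            if x0<bx[0] and bx[0]+bx[2]<x1 and y0<bx[1] and bx[1]+bx[3]<y1 and bx[2]>40:
                q=onz("wrist",c[:,0],.02,m)[:,:2].astype(np.float32);print("wafer",cv2.fitEllipse(q))
P=[tri([("wrist",T[v][n],D[v][0]) for v in(0,1)]) for n in(0,1)]
print(P);d=P[0]-P[1];print((P[0]+P[1])/2,np.linalg.norm(d),np.arctan2(d[1],d[0]))
for v in (0,1):
    Q=onz("wrist",T[v],.065,D[v][0]);d=Q[0]-Q[1];print(Q.mean(0),np.linalg.norm(d),np.arctan2(d[1],d[0]))
```

```text
rect ((0.4995898902416229, 0.2374635934829712), (0.0969475731253624, 0.1669502556324005), 88.80721282958984)
(320, 122.0) (np.float64(320.18542274052476), np.float64(122.14810495626823))
(318.6, 232) (np.float64(318.4527950310559), np.float64(234.00124223602484))
wafer ((0.49886155128479004, 0.23767097294330597), (0.067162424325943, 0.0673082172870636), 134.48228454589844)
wafer ((0.4988999366760254, 0.23775708675384521), (0.06229576840996742, 0.062450893223285675), 21.902732849121094)
wafer ((0.58330899477005, 0.23584280908107758), (0.0018282657256349921, 0.061859872192144394), 179.9180450439453)
rect ((0.499142587184906, 0.23771518468856812), (0.0972977727651596, 0.16710251569747925), 88.85303497314453)
(333.4, 42.5) (np.float64(333.5), np.float64(40.800909090909094))
(330.6, 171.5) (np.float64(330.778223495702), np.float64(171.73123209169054))
wafer ((0.4990108907222748, 0.23766657710075378), (0.06720814853906631, 0.06726977974176407), 66.18694305419922)
wafer ((0.49908971786499023, 0.2377341240644455), (0.06262680143117905, 0.06271141767501831), 75.41199493408203)
[array([0.55422444, 0.23667496, 0.06018763]), array([0.4442861 , 0.23865335, 0.06442242])]
[0.49925527 0.23766416 0.06230503] 0.11003765473662061 -0.017993476873924472
[0.4993399  0.23747243 0.065     ] 0.10986122744036719 -0.013648068093065341
[0.49872907 0.2380086  0.065     ] 0.10854528234656134 -0.020320244765570643
```

Run:
```python
from h import *
import pickle
R=down(-.188);c=[.5727,-.318]
gripper_to(.06)
move_pose(c+[.15],R); move_linear(c+[.075],v=.2)
print("hit",move_linear(c+[.038],v=.08,max_force=8)); print(get_obs()["ee_pos"])
gripper_to(0.0); o=get_obs();print("w",o["width"],o["contact_force"],o["time_s"])
move_linear(c+[.20],v=.15);hold(.3)
o=get_obs();print("w",o["width"],o["contact_force"],o["torque"],o["time_s"])
m=camera_model("wrist");im=read_camera("wrist");pickle.dump((m,im,o["ee_pos"],o["tcp_rot"]),open("g.pkl","wb"))
cv2.imwrite("pics/e.png",im[:,:,::-1])
```

```text
hit False
[ 0.57249037 -0.31790758  0.03754644]
w 0.015775253472702276 [0.04739785 0.54694062 0.42630373] 11.5
w 0.015970252057853466 [-0.51925859  0.07683514 -5.4429047 ] [0.07647654 0.023682   0.0408102 ] 13.0333
```

View pics/e.png

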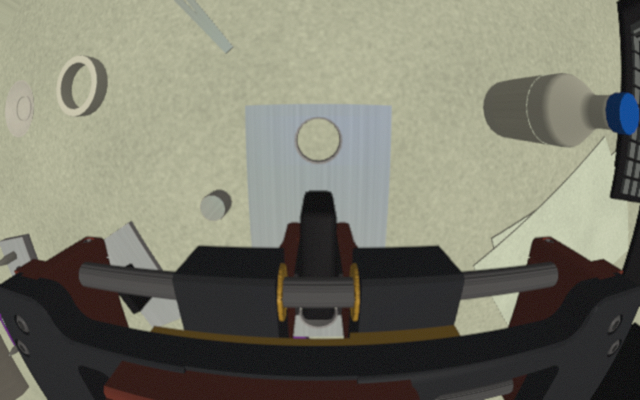

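Run:
```python
from h import *
import pickle
m,im,p,Rt=pickle.load(open("g.pkl","rb"))
zt=p[2]-.028
for uv in [(318.5,139),(246,104),(391,104),(248,245),(388,245)]:
    print((Rt.T@(onz("wrist",uv,zt,m)[0]-p)).round(4))
i=im.astype(int);print(i[139,260],i[139,318])
R=down(-.0195);c=[.4990,.2377]
move_pose(c+[.2],R)
print(get_obs()["joint_positions"].round(2))
move_linear(c+[.125],v=.15);hold(.4)
o=get_obs();print(o["ee_pos"],o["time_s"],o["contact_force"])
m=camera_model("wrist");im=read_camera("wrist")
s=read_camera("scene");e=read_camera("side")
f=lambda a:cv2.resize(a,(400,300),interpolation=cv2.INTER_CUBIC)
v=np.vstack([im[60:260,200:440][:, :].repeat(2,0).repeat(2,1)[:300,:480]]);
v=np.hstack([v,np.vstack([cv2.resize(s[150:270,340:500],(320,240)),cv2.resize(e[170:280,190:340],(320,240))])[90:390]])
cv2.imwrite("pics/f.png",v[:,:,::-1])
for P in ([.055,0],[-.055,0]):
    X=np.array(c+[0.])+np.array([np.cos(-.0195)*P[0],np.sin(-.0195)*P[0],.065]);print(proj(X,m))
```

```text
[0.0558 0.0009 0.0279]
[ 0.0758 -0.0387  0.0279]
[0.0758 0.0405 0.0279]
[-0.0063 -0.0415  0.028 ]
[-0.0064  0.0426  0.028 ]
[156 164 164] [180 181 154]
[ 0.32  0.34  1.67 -0.    1.14  1.91]
[0.49929647 0.23784116 0.12554501] 16.15 [-0.06918669  0.56217589 -4.70071961]
[[317.41361406 137.43975921]]
[[317.60552085 288.1476772 ]]
```

View pics/f.png

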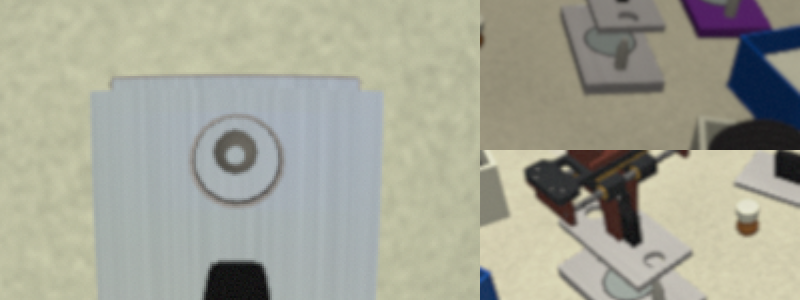

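Run:
```python
from h import *
c=[.4984,.2381]
move_linear(c+[.12],v=.1)
for z in(.09,.068):
    h=move_linear(c+[z],v=.06,max_force=10);o=get_obs();print(h,o["ee_pos"],o["contact_force"].round(2),o["torque"].round(2))
    if h:break
else:
    h=move_linear(c+[.053],v=.03,max_force=8);o=get_obs();print(h,o["ee_pos"],o["contact_force"].round(2),o["torque"].round(2),o["width"])
s=read_camera("scene");e=read_camera("side");print(get_obs()["time_s"])
v=np.hstack([cv2.resize(s[160:260,355:455],(400,400),interpolation=cv2.INTER_CUBIC),cv2.resize(e[180:280,210:310],(400,400),interpolation=cv2.INTER_CUBIC)])
cv2.imwrite("pics/g.png",v[:,:,::-1])
```

```text
False [0.49831684 0.23805619 0.08972158] [ 0.04 -0.08 -3.89] [ 0.03 -0.04  0.01]
False [0.49806638 0.23796371 0.06752755] [ 0.08 -0.23 -4.7 ] [ 0.07  0.01 -0.02]
True [0.49894782 0.23826742 0.05764267] [0.97 0.76 1.58] [-0.03 -0.15  0.04] 0.01602049939919582
18.2167
```

View pics/g.png

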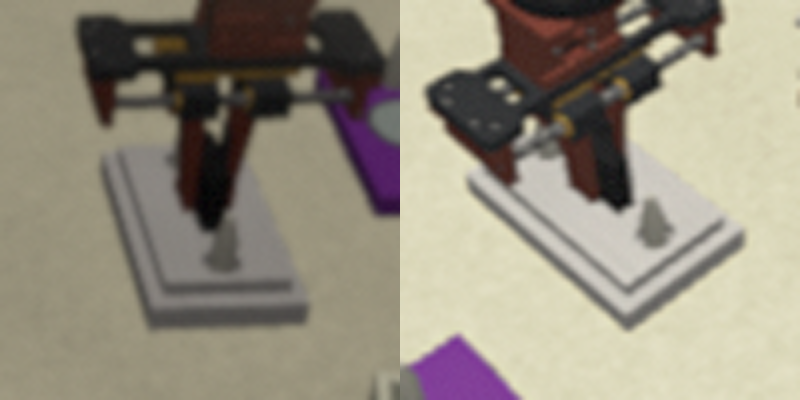

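Run:
```python
from h import *
gripper_to(.05);hold(.2)
p=get_obs()["ee_pos"];move_linear([p[0],p[1],.13],v=.12);move_linear([p[0]-.06,p[1],.2],v=.2);hold(.3)
m=camera_model("wrist");im=read_camera("wrist");s=read_camera("scene");e=read_camera("side");o=get_obs();print(o["time_s"],o["contact_force"])
f=lambda a:cv2.resize(a,(400,300),interpolation=cv2.INTER_CUBIC)
v=np.vstack([np.hstack([f(s),f(s[160:260,345:478])]),np.hstack([f(e[180:280,200:333]),f(im)])])
cv2.imwrite("pics/h.png",v[:,:,::-1])
```

```text
20.9417 [ 0.02705185 -0.5817519   0.99949895]
```

View pics/h.png

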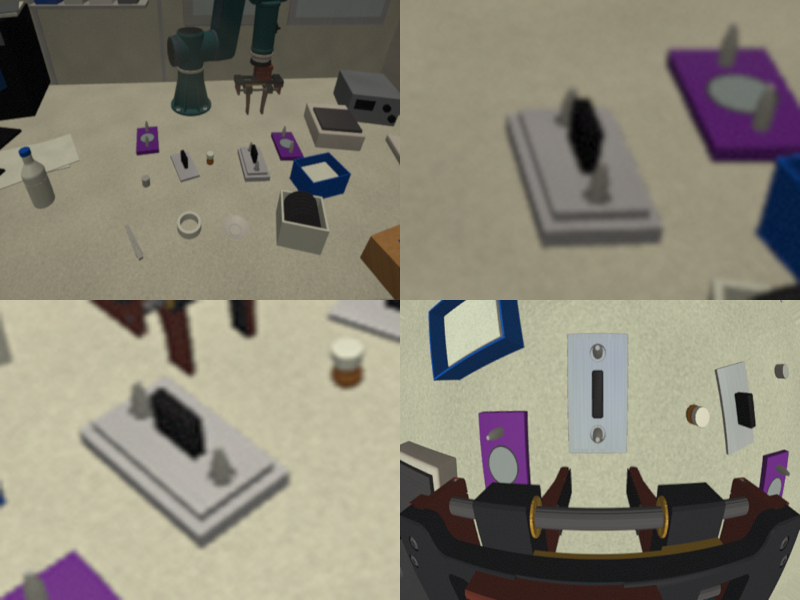

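The plate lies flat on the grey block with a pin through each hole. The gripper is clear, and the blank and the purple look-alikes have not been moved.

```bash
python3 -c "
from station import *
finish_job()"
```

```text
the job is handed in; nothing more can be done
```

The plate with the two guide holes is home on the grey fixture, released, and the job is handed in at about 21 s of the 43 s allowed.

**What I did:** I measured the plate and fixture from two wrist-camera positions each. I gripped the plate by its handle and carried it over. Before lowering, I confirmed a pin showed inside a hole, then lowered it level until it touched down.

**Last checks:**
- **Seating:** contact stopped the tool at z = 57.6 mm. The expected height when home is 57.5 mm: the grasp height of 37.5 mm plus the 20 mm block.
- **Force:** the touchdown changed the force by about 6–8 N, and there was no contact with the pins on the way down.
- **Final pictures:** the scene, side and wrist views show the plate flat with both pins through the holes. The gripper is clear, and the blank and purple look-alikes have not been moved.

**Disagreements:**
- **Heights from two views:** these came out slightly low, the pin tips at 60–64 mm against the stated 65 mm, and the plate top at 8.9 mm against 10 mm. One plate hole could not be measured from both views because of a detection error.
- **Centring:** the held plate appeared about 1 mm off-centre in the grip, so I shifted the target by about 0.7 mm before lowering.

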